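# Turn the board-cooling carousel at a steady pace, then stop it at the pointer

## Robot

A 6-joint arm with a two-finger parallel gripper is mounted at the origin on the work surface. World frame = base frame: x ahead of the robot, y to its left, z up, the work surface at z = 0. Lengths are in m, angles in rad, forces in N, time in s.
With the tool pointing down it reaches from about 0.3 to 0.775 m from the base axis. Payload 14.6 kg.
Tool frame: the origin (TCP) lies midway between the tips of the shut fingers; the grasp point (between the pads) lies 19 mm behind it (ctrl.pinch_z is the z of the grasp point in the tool frame, in m); z points along the fingers, y is the line along which they close (so a half turn about z gives the same grasp; the last joint's range is limited). The gripper opens to 94 mm and grips with 3 to 60 N. Pads are 16 mm wide; open, the fingers measure 119 mm over their backs; the gripper's body (75 mm by 177 mm) begins 78 mm behind the grasp point.
Start: joints at [-1.392, 0.3, 1.521, -0, 1.321, -0.067], TCP at [0.134, -0.533, 0.205] pointing down, gripper open.
Joint ranges: [-3.03, 3.03], [-0.79, 2.21], [0.23, 2.52], [-1.04, 4.18], [0, 3.07], [-2.55, 2.55]. Speed limits (rad/s): [2.22, 2.22, 2.57, 3.14, 3.14, 3.14].

## Interface

Orientations are given as [roll, pitch, yaw] about the fixed x, y, z axes, in that order (R = Rz(yaw) Ry(pitch) Rx(roll)).
In Python, from station import ctrl, camera, ticket gives the robot as it stands. The module is installed in compiled form; this text tells all that it offers.
- The arm moves only by the shell command python3 -m inch 'ROWS' [FORCE]. ROWS is text: rows parted by semicolons, each of 7 numbers parted by spaces: the opening, from -1 (shut) to 1 (fully open), then the shift along the tool's x, y, z in units of 0.03 m (1.0 is 0.03 m), then the turn, a rotation vector about the tool's x, y, z in units of 10 degrees (1.0 is 10 degrees). In form: grip dx dy dz rx ry rz; .... A call has 1 to 10 rows; each row shifts and turns the commanded pose from where the row before left it, along the tool's axes as they then stand; what a row does not reach is not made up. A row lasts 1/8 s, in which the tool goes at most 62.5 mm and 10.7 degrees, less where a joint would pass 70% of its speed; a pose out of reach is approached as far as the arm can. A call with a number of a shift or a turn outside -1 to 1 is refused whole. A call with a gripper value outside its range is refused whole. The fingers move at their own pace and stop on an object; FORCE is the grip in N (left out, the last holds). Time passes only in rows, so rows that do not move let the fingers close. It gives the time, the measured TCP pose, the force, the opening and the grip force at its end, in the units of the state.
- ctrl.get_obs(): the state, without advancing time (a new reading comes with each control period).
- camera(name): name is "scene" or "top" or "wrist"; returns a dict with "img" (384x512x3 uint8, blue, green, red), "range_z" (384x512 float32, m along the optical axis (not along the pixel's ray), 0 where there is no reading), "intrinsics" (3x3 intrinsics, pixels), "view" (4x4, takes a point from world to camera coordinates). Camera axes: x right, y down, z forward; pixel columns grow to the right and rows downward; lengths in m; the calibration is good to about 2 mm. A picture is of the moment at which its call begins.
- ticket.hand_in(): hands the job in; it is judged then, once.
The state is a dict: "time_s": time; "qpos": joint angles; "joint_vel": joint speeds; "tau": joint torques, N m; "ee_pos": TCP position; "eef_rot": TCP orientation; "force": force on the tool from outside, world axes, zero at the start; "moment": the same for the moment, N m; "grip_width": finger opening in m; "grip_force": force on a finger pad.
Only numpy, scipy, OpenCV 4.12 (cv2) and the standard library are available. Lean on these libraries where they do the work, as an engineer would, in place of code of your own. Each camera call takes 0.05 s, during which the arm holds its last target. There are 200 camera calls.

## Task

Freshly soldered boards stand on the hand-cranked cooling carousel by the fan. Take the upright crank handle, turn the carousel counter-clockwise (seen from above) up to 20 turns a minute and keep its plate at that pace, give or take 3, for at least 6 seconds in one go, never letting it race past 28. Then bring the plate to a stop with its index pin right in front of the tip of the fixed pointer and let go of the handle; touch only the crank, not the plate, the boards or the pin, and leave the other things on the bench where they are.

Things in the scene. Friction and masses are not known exactly. Their poses are not given: they have to be found in the camera images.
- carousel (a joint): Plate angle relative to the stand, rad, about the vertical axis; grows counter-clockwise seen from above, counts whole turns, never wraps. Pin at the pointer at 0 and every multiple of 2 pi; starts at 1.0 to 5.3. 20 turns a minute is 2.09 rad/s. Moment of inertia 0.051 kg m2, -25 to +30 %. Drag: 0.04 to 0.14 N m dry (a felt pad, differs each run) plus 0.01 per rad/s.
- crank (a joint): Crank angle RELATIVE TO THE PLATE, rad, same sense (crank relative to the stand = carousel + crank). A slipping viscous coupling drives the plate: torque = 0.06 N m per rad/s that the crank is faster than the plate; a slower crank brakes it. At 20 turns a minute of the plate the crank needs about 3 to 5 rad/s, by drag. The plate lags by about 0.7 s and coasts on.
- plate: Round aluminium plate, diameter 300 mm, top face 75 mm above the bench. Seven small green circuit boards stand radially on it in black slots (84 to 134 mm from the axis, tops 120 mm above the bench), one each eighth of a turn; the eighth place has the index pin. Origin on the axis at bench height, x axis towards the index pin. Not to be touched.
- hub (a point): Point on the vertical axis of plate and crank, 75 mm above the bench. The steel crank arm (22 mm wide, top 146 mm above the bench) turns about this axis above the boards.
- handle (a point): Grip point on the crank handle's axis, 184 mm above the bench. The handle is an upright black round sleeve, diameter 24 mm, from 154 to 209 mm above the bench. It spins freely on its pin, so a gripper holds it from above without turning with it. It goes round hub on a circle of 70 mm radius as the crank turns.
- index_pin (a point): Index pin at the plate's rim: upright steel pin, diameter 12 mm, 40 mm tall, 140 mm from the axis, in the one place without a board. The point is on the pin's axis, 101 mm above the bench.
- mark (a point): Fixed point where the index pin must stop: 140 mm from the axis, 101 mm above the bench, 26 mm straight inward from the pointer's tip. The pointer is a horizontal finger on an aluminium post (20 mm wide, 106 mm tall) outside the plate, 222 mm from the axis, pointing at the axis. Its direction differs from run to run.
- crock: Terracotta pot, 96 mm in diameter, 85 mm tall, to the robot's right; origin under its centre. Leave alone.
- sponge_tray: Black tray, 120 by 85 by 23 mm, with a yellow sponge, to the robot's right; origin under its centre. Leave alone.
- flux: White bottle, 52 mm in diameter, 110 mm tall, black cap, to the robot's left; origin under its centre. Leave alone.

How it is judged:
By the outcome, as a careful person would: the job done as asked, in the order asked, and still so for the second after the job is handed in, with the robot touching nothing.
It also fails if it takes over 64 s, if anything falls off the work surface, if the arm or the gripper's body presses on something with over 40 N, if the wrist force passes 120 N, or if a joint passes its speed limit or range.

## Working session

There is one attempt and no reset: what is moved stays moved. The work goes in short steps, Python scripts to look and compute and a shell command to move; the robot and the scene stay as the last step left them, time stands still between calls to the robot, and variables do not carry over. Pictures are saved under pics/ and viewed, at most 10 in all, crops included, and the job is handed in when it is done.

```bash
mkdir -p pics; python3 - <<'E'
from station import ctrl,camera
import cv2,numpy as np
o=ctrl.get_obs();print(o['time_s'],o['ee_pos'],o['eef_rot'],o['grip_width'],ctrl.pinch_z)
a=camera('scene');b=camera('top')
np.savez('v0.npz',si=a['img'],sr=a['range_z'],sk=a['intrinsics'],sv=a['view'],ti=b['img'],tr=b['range_z'],tk=b['intrinsics'],tv=b['view'])
cv2.imwrite('pics/scene0.png',a['img']);cv2.imwrite('pics/top0.png',b['img'])
for d in(a,b):
    V=d['view'];print(-V[:3,:3].T@V[:3,3],V[2,:3],d['intrinsics'][0])
E
```

```text
0.0 [ 0.13378975 -0.53320807  0.20488432] [-3.14044978e+00 -9.00774152e-05  2.45834572e-01] 0.09378559469782635 -0.0188
[ 1.16766812 -1.13953912  0.9914033 ] [-0.40467042  0.72465395 -0.55777997] [481.00169911   0.         251.2792221 ]
[ 0.25353883 -0.00387374  1.54452567] [ 0.19652009  0.01533691 -0.98037984] [444.06976941   0.         253.48204855]
```

View pics/top0.png

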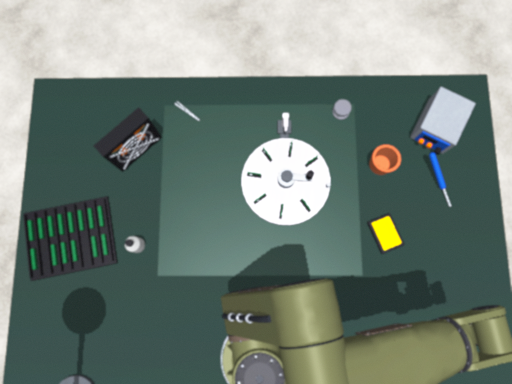

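View pics/scene0.png

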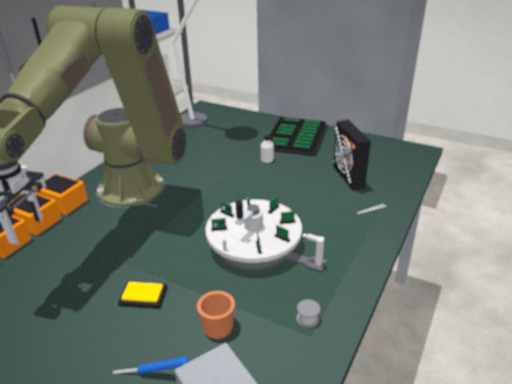

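The top view shows the plate centre near (286,181), the handle near (309,176), the pin near (327,186) and the pointer post near (286,122). The scene view shows the same layout from the side: plate near (254,230), handle near (238,210), pointer near (315,245). Next I'll measure them.

```bash
cat > h.py <<'E'
import numpy as np,cv2
def ray(u,v,K,V):
    R=V[:3,:3];c=-R.T@V[:3,3];d=R.T@np.linalg.solve(K,[u,v,1.]);return c,d
def onz(u,v,K,V,z):
    c,d=ray(u,v,K,V);return c+d*(z-c[2])/d[2]
def tri(r1,r2):
    A=np.c_[r1[1],-r2[1]];s=np.linalg.lstsq(A,r2[0]-r1[0],rcond=None)[0]
    a=r1[0]+s[0]*r1[1];b=r2[0]+s[1]*r2[1];return (a+b)/2,np.linalg.norm(a-b)
def cloud(rz,K,V):
    v,u=np.mgrid[:384,:512];P=np.stack([u,v,np.ones_like(u)],-1).reshape(-1,3)@np.linalg.inv(K).T*rz.reshape(-1,1)
    return ((P-V[:3,3])@V[:3,:3]).reshape(384,512,3)
E
python3 - <<'E'
from h import *
z=np.load('v0.npz')
g=lambda p:(z[p+'i'],z[p+'r'],z[p+'k'],z[p+'v'])
for p in 'ts':
    im,r,K,V=g(p);C=cloud(r,K,V)
    white=((im.min(2)>170)*255).astype(np.uint8)
    n,l,st,ce=cv2.connectedComponentsWithStats(white)
    near=np.array((286,181) if p=='t' else (254,230))
    roi=np.zeros_like(white);cv2.circle(roi,tuple(int(x) for x in near),62,255,-1)
    cs,_=cv2.findContours(cv2.morphologyEx(white&roi,cv2.MORPH_CLOSE,np.ones((5,5))),cv2.RETR_EXTERNAL,cv2.CHAIN_APPROX_NONE)
    c=max(cs,key=cv2.contourArea);e=cv2.fitEllipse(cv2.convexHull(c));print(p,'ellipse',e,onz(*e[0],K,V,.075))
    h=C[...,2];sel=(r>0)&(roi>0)
    for lo,hi in((.06,.09),(.15,.23),(.13,.15),(.1,.13)):
        m=sel&(h>lo)&(h<hi);P=C[m];print(lo,hi,m.sum(),P.mean(0).round(4) if len(P) else '',np.ptp(P,0).round(3) if len(P) else '')
    bl=sel&(h>.15);ys,xs=np.where(bl);print('handle px',xs.mean(),ys.mean(),xs.min(),xs.max(),ys.min(),ys.max(),C[bl][:,2].max())
im=cv2.resize(z['ti'][105:245,220:350],None,fx=4,fy=4,interpolation=cv2.INTER_CUBIC)
im2=cv2.resize(z['si'][180:290,190:345],None,fx=3,fy=3,interpolation=cv2.INTER_CUBIC)
cv2.imwrite('pics/c1.png',im);cv2.imwrite('pics/c2.png',im2)
E
```

```text
t ellipse ((285.4056396484375, 181.16419982910156), (87.1047134399414, 89.24107360839844), 98.4537353515625) [ 0.57965408 -0.08906605  0.075     ]
0.06 0.09 5258 [ 0.5787 -0.0875  0.0741] [0.365 0.295 0.03 ]
0.15 0.23 91 [ 0.5749 -0.1448  0.1875] [0.033 0.099 0.063]
0.13 0.15 242 [ 0.5803 -0.1057  0.1427] [0.057 0.109 0.02 ]
0.1 0.13 344 [ 0.5979 -0.0797  0.1151] [0.335 0.271 0.03 ]
handle px 305.2967032967033 174.73626373626374 281 314 170 180 0.21277898342903845
s ellipse ((258.0781555175781, 229.98934936523438), (60.092994689941406, 108.72486877441406), 92.08145141601562) [ 0.60843898 -0.10109995  0.075     ]
0.06 0.09 3545 [ 0.607  -0.1234  0.0763] [0.301 0.305 0.03 ]
0.15 0.23 181 [ 0.5836 -0.1533  0.1821] [0.04  0.098 0.064]
0.13 0.15 234 [ 0.5893 -0.1182  0.1427] [0.059 0.111 0.02 ]
0.1 0.13 661 [ 0.6039 -0.093   0.1123] [0.34  0.272 0.03 ]
handle px 241.5414364640884 208.44198895027625 235 258 200 218 0.2135616045668324
```

View pics/c1.png

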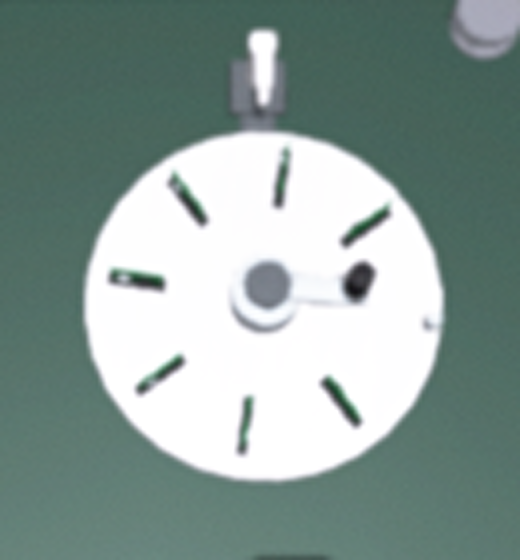

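View pics/c2.png

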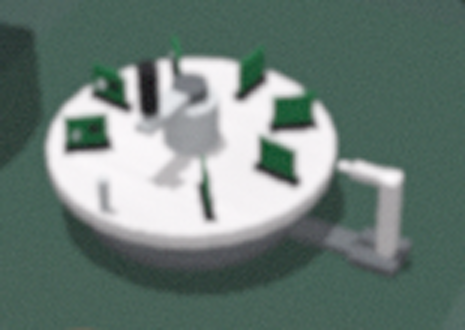

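The crops show the dark handle at about (309,174) in the top image and (239,209) in the scene image. The pin is at (327.5,185.5), the pointer tip at (286,131) and the post head at (286,115). I'll refine these by triangulation.

```bash
python3 - <<'E'
from h import *
z=np.load('v0.npz');R={}
for p,near,rad in(('t',(309,174),8),('s',(239,209),9)):
    im,r,K,V=[z[p+k] for k in 'irkv'];C=cloud(r,K,V)
    roi=np.zeros((384,512),np.uint8);cv2.circle(roi,near,rad+3,1,-1)
    w=(im.max(2)<90)&(roi>0)
    n,l,st,ce=cv2.connectedComponentsWithStats(w.astype(np.uint8))
    k=1+np.argmax(st[1:,4]);print(p,st[k],ce[k]);m=l==k
    P=C[m&(r>0)];print('P',np.median(P,0).round(4),np.percentile(P[:,2],[2,50,98]).round(3))
    R[p]=ray(*ce[k],K,V);print('on .1815',onz(*ce[k],K,V,.1815))
    # plate rim: depth points at plate top near edge, fit circle
    h=C[...,2];rr=np.hypot(C[...,0]-.58,C[...,1]+.089);m=(r>0)&(abs(h-.075)<.006)&(rr<.16)&(im.min(2)>150)
    Q=C[m][:,:2];hu=cv2.convexHull((Q*1e4).astype(np.float32))[:,0]/1e4
    s=np.linalg.lstsq(np.c_[2*hu,np.ones(len(hu))],(hu**2).sum(1),rcond=None)[0];print('hull circle',s[:2],np.sqrt(s[2]+s[:2]@s[:2]),C[m][:,2].mean())
print('handle tri',tri(R['t'],R['s']))
T=lambda u,v,zz:onz(u,v,z['tk'],z['tv'],zz)
S=lambda u,v,zz:onz(u,v,z['sk'],z['sv'],zz)
print('pin top T',T(327,185,.112),'S',S(190+105/3,180+183/3,.115),'base',S(190+109/3,180+210/3,.075))
rt=lambda u,v:ray(u,v,z['tk'],z['tv']);rs=lambda u,v:ray(u,v,z['sk'],z['sv'])
print('tip',tri(rt(285.75,131.3),rs(190+340/3,180+165/3)),'post',tri(rt(285.8,114),rs(190+395/3,180+175/3)))
E
```

```text
t [306 171   7   8  36] [309.27777778 174.72222222]
P [ 0.571  -0.156   0.2066] [0.177 0.207 0.212]
on .1815 [ 0.57630937 -0.15827761  0.1815    ]
hull circle [ 0.5831201  -0.08915981] 0.1488590398745003 0.07412888899668907
s [236 199   6  20  95] [238.81052632 208.05263158]
P [ 0.5831 -0.1681  0.1907] [0.004 0.191 0.213]
on .1815 [ 0.57477567 -0.15447562  0.1815    ]
hull circle [ 0.58621498 -0.08945183] 0.15066684841865888 0.07599489243966881
handle tri (array([ 0.57615978, -0.15772594,  0.1838727 ]), np.float64(0.000991916733953775))
pin top T [ 0.55766539 -0.22338714  0.112     ] S [ 0.57136225 -0.23459878  0.115     ] base [ 0.5691162  -0.22747084  0.075     ]
tip (array([ 0.75153584, -0.09035688,  0.0972903 ]), np.float64(0.005884691794030995)) post (array([ 0.80986021, -0.09136363,  0.10646729]), np.float64(0.004714492094454579))
```

```bash
python3 -m inch '1 0 0 -1 0 0 0.8; 1 0 0 -0.7 0 0 0.61; 1 1 -0.85 0 0 0 0; 1 1 -0.85 0 0 0 0; 1 1 -0.85 0 0 0 0; 1 1 -0.85 0 0 0 0; 1 1 -0.85 0 0 0 0; 1 1 -0.85 0 0 0 0; 1 1 -0.85 0 0 0 0; 1 1 -0.85 0 0 0 0' 30
```

```text
time_s: 1.35
ee_pos: [0.3747, -0.3285, 0.2562]
eef_rot: [-3.141, 0.0, -0.0]
force: [0.8, -0.5, 0.4]
grip_width: 0.0938
grip_force: 0.0
```

```bash
python3 -m inch '1 1 -0.85 0 0 0 0; 1 1 -0.85 0 0 0 0; 1 1 -0.85 0 0 0 0; 1 1 -0.85 0 0 0 0; 1 1 -0.85 0 0 0 0; 1 0.6 -0.6 0 0 0 0; 1 0 0 0 0 0 0'; python3 - <<'E'
from h import *
from station import ctrl,camera
w=camera('wrist');o=ctrl.get_obs();print(o['ee_pos'])
im,r,K,V=w['img'],w['range_z'],w['intrinsics'],w['view']
np.savez('w1.npz',i=im,r=r,k=K,v=V)
cv2.imwrite('pics/w1.png',im);C=cloud(r,K,V);print(-V[:3,:3].T@V[:3,3],V[2,:3])
m=(r>0)&(abs(C[...,2]-.207)<.008);print(m.sum(),C[m].mean(0) if m.any() else '')
E
```

```text
time_s: 2.22
ee_pos: [0.5424, -0.183, 0.2558]
eef_rot: [-3.141, 0.001, 0.002]
force: [-0.0, 0.2, -0.7]
grip_width: 0.0942
grip_force: 0.0
[ 0.5418207  -0.18387344  0.25594296]
[ 0.61243167 -0.18285166  0.43556956] [-2.40871192e-01  4.56427091e-04 -9.70556985e-01]
621 [ 0.5798828  -0.15990086  0.208951  ]
```

View pics/w1.png

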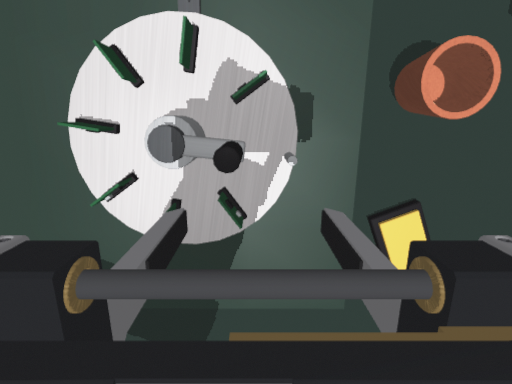

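The wrist view shows the handle top at (228,157), hub at (167,143), pin at (291,158) and pointer at (189,5). The tool is about 35 mm short of the handle.

```bash
python3 - <<'E'
from h import *
z=np.load('w1.npz');im,r,K,V=[z[k] for k in 'irkv'];C=cloud(r,K,V)
m=((r>0)&(C[...,2]>.2)&(C[...,2]<.215)).astype(np.uint8);m[230:]=0
n,l,st,ce=cv2.connectedComponentsWithStats(m);k=1+np.argmax(st[1:,4]);c,rad=cv2.minEnclosingCircle(np.argwhere(l==k)[:,::-1].astype(np.float32))
P=C[l==k];print('handle',st[k],c,rad,P[:,2].mean(),onz(*c,K,V,P[:,2].mean()),(P.max(0)+P.min(0))/2)
m=(r>0)&(abs(C[...,2]-.075)<.008);m[235:]=0;Q=C[m][:,:2];hu=cv2.convexHull((Q*1e4).astype(np.float32))[:,0]/1e4
hu=hu[hu[:,0]>.5];s=np.linalg.lstsq(np.c_[2*hu,np.ones(len(hu))],(hu**2).sum(1),rcond=None)[0];print('plate',s[:2],np.sqrt(s[2]+s[:2]@s[:2]),C[m][:,2].mean())
for n_,u,v in(('hub',167,143),('pin',291,157)):
    print(n_,C[v-3:v+4,u-3:u+4].reshape(-1,3).max(0),C[v,u])
m=(r>0)&(C[...,2]>.135)&(C[...,2]<.16);m[:, :140]=0;m[:,195:]=0;m[200:]=0;m[:110]=0
print('hubtop',C[m].mean(0),np.ptp(C[m],0),(C[m].max(0)+C[m].min(0))/2)
h=np.hypot(*(P.mean(0)[:2]-s[:2]));print('radius',h)
t=np.load('v0.npz');print('tri hub? handle',tri(ray(*c,K,V),ray(309.9,172.8,t['tk'],t['tv'])))
E
```

```text
handle [213 144  28  29 618] (226.36441040039062, 158.07627868652344) 14.17106819152832 0.20899822358765074 [ 0.58006352 -0.15982468  0.20899822] [ 0.57944736 -0.15969647  0.20620798]
plate [ 0.51813634 -0.22093513] 0.2817889467380648 0.0753867840813733
hub [ 0.59040732 -0.0885918   0.15097693] [ 0.58728301 -0.09225719  0.14957589]
pin [ 0.57028639 -0.22320076  0.11659212] [ 0.5681309  -0.22663668  0.11579856]
hubtop [ 0.58671473 -0.09468653  0.14792055] [0.03867523 0.04971953 0.01568067] [ 0.58624319 -0.09523107  0.1431366 ]
radius 0.08681018383671782
tri hub? handle (array([ 0.57851869, -0.15860835,  0.19785612]), np.float64(0.00019231194447464462))
```

```bash
python3 -m inch '1 0.63 -0.4 0 0 0 0; 1 0.63 -0.38 0 0 0 0; 1 0 0 1 0 0 0; 1 0 0 1 0 0 0; 1 0 0 1 0 0 0; -1 0 0 0 0 0 0; -1 0 0 0 0 0 0; -1 0 0 0 0 0 0;-1 0 0 0 0 0 0' 20
```

```text
time_s: 3.4
ee_pos: [0.5799, -0.1608, 0.1673]
eef_rot: [3.141, -0.001, -0.0]
force: [0.1, -0.8, 0.3]
grip_width: 0.0573
grip_force: 0.0
```

```bash
python3 -m inch '-1 0 0 0 0 0 0; -1 0 0 0 0 0 0; -1 0 0 0 0 0 0;-1 0 0 0 0 0 0; -1 0 0 0 0 0 0' 20
```

```text
time_s: 4.03
ee_pos: [0.5798, -0.1601, 0.1664]
eef_rot: [-3.141, -0.0, 0.0]
force: [1.4, 5.2, 0.2]
grip_width: 0.0238
grip_force: 20.0
```

```bash
cat > plan.py <<'E'
import sys,numpy as np
# plan.py x y 'dtheta list' -> rows; end commanded pos. tool at yaw 0: dx=+x, dy=-y
HUB=np.array([.586,-.090]);R=.0702
def plan(x,y,ds,hub=HUB,R=R):
    p=np.array([x,y],float);a=np.arctan2(*(p-hub)[::-1]);rows=[];used=[]
    for d in ds:
        while 1:
            t=hub+R*np.array([np.cos(a+d),np.sin(a+d)]);u=np.round((t-p)/.03*[1,-1],2)
            if abs(u).max()<=1: break
            d-=.005
        p=p+u*[.03,-.03];a+=d;rows.append('-1 %g %g 0 0 0 0'%tuple(u+0.));used.append(round(d,3))
    print('; '.join(rows));print('end',p.round(4),'ang',np.degrees(a).round(1),'used',used,'sum',round(sum(used),3))
if __name__=='__main__': plan(float(sys.argv[1]),float(sys.argv[2]),[float(v) for v in sys.argv[3].split()])
E
python3 plan.py .580 -.1605 '.06 .12 .18 .22 .25 .28 .3 .3 .3 .3'
```

```text
-1 0.14 -0.01 0 0 0 0; -1 0.28 -0.01 0 0 0 0; -1 0.42 -0.08 0 0 0 0; -1 0.47 -0.19 0 0 0 0; -1 0.48 -0.34 0 0 0 0; -1 0.41 -0.51 0 0 0 0; -1 0.27 -0.64 0 0 0 0; -1 0.07 -0.7 0 0 0 0; -1 -0.15 -0.68 0 0 0 0; -1 -0.33 -0.61 0 0 0 0
end [ 0.6418 -0.0474] ang 37.5 used [0.06, 0.12, 0.18, 0.22, 0.25, 0.28, 0.3, 0.3, 0.3, 0.3] sum 2.31
```

```bash
python3 -m inch '-1 0.14 -0.01 0 0 0 0; -1 0.28 -0.01 0 0 0 0; -1 0.42 -0.08 0 0 0 0; -1 0.47 -0.19 0 0 0 0; -1 0.48 -0.34 0 0 0 0; -1 0.41 -0.51 0 0 0 0; -1 0.27 -0.64 0 0 0 0; -1 0.07 -0.7 0 0 0 0; -1 -0.15 -0.68 0 0 0 0; -1 -0.33 -0.61 0 0 0 0' 20; python3 - <<'E'
from h import *
from station import ctrl,camera
b=camera('top');o=ctrl.get_obs();print(o['time_s'],o['ee_pos'],o['force'],o['joint_vel'].round(3) if hasattr(o['joint_vel'],'round') else o['joint_vel'])
np.savez('t1.npz',i=b['img'],r=b['range_z'],k=b['intrinsics'],v=b['view'])
c=cv2.resize(b['img'][105:245,215:355],None,fx=3,fy=3)
s=camera('scene');np.savez('s1.npz',i=s['img'],r=s['range_z'],k=s['intrinsics'],v=s['view']);d=cv2.resize(s['img'][150:290,180:350],(510,420))
cv2.imwrite('pics/t1.png',np.hstack([c[:, :280],d[:,:510]]) if 0 else cv2.resize(np.hstack([c,d]),None,fx=.85,fy=.85))
E
```

```text
time_s: 5.28
ee_pos: [0.6411, -0.0461, 0.1664]
eef_rot: [3.141, -0.0, 0.0]
force: [-6.9, -6.7, 3.8]
grip_width: 0.0236
grip_force: 20.0
5.325 [ 0.63971999 -0.04457204  0.16648391] [-6.05486324 -1.73798789  3.24951312] [-0.024  0.016 -0.035  0.001  0.021 -0.036]
```

View pics/t1.png

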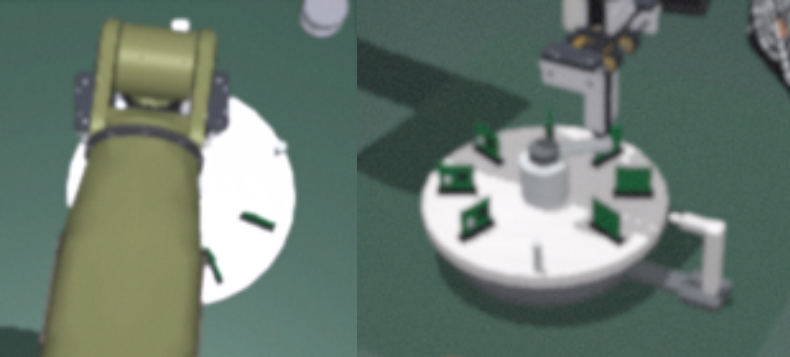

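The left half of the picture (top view) has the arm covering most of the plate, with only the pin at (280,148) visible. The right half (scene view) shows the plate clearly, with the pin at (538,258) and the handle gripped. I'll use the scene view's depth to measure the plate angle.

```bash
cat > ang.py <<'E'
from h import *
HUB=np.array([.586,-.090])
def angle(im,r,K,V,hub=HUB):
    C=cloud(r,K,V);x=C[...,0]-hub[0];y=C[...,1]-hub[1];h=C[...,2];rr=np.hypot(x,y);th=np.arctan2(y,x)
    im=im.astype(int);g=(r>0)&(h>.078)&(h<.125)&(rr>.08)&(rr<.14)&(im[...,1]>im[...,2]+15)&(im[...,1]>im[...,0]+10)
    # per-board PCA-free: mean angle, equal weight per board
    n,l,st,ce=cv2.connectedComponentsWithStats(g.astype(np.uint8))
    A=[np.degrees(np.angle(np.exp(1j*th[l==k]).mean())) for k in range(1,n) if st[k,4]>=25]
    ph=np.degrees(np.angle(np.exp(8j*np.radians(A)).mean()))/8; co=abs(np.exp(8j*np.radians(A)).mean())
    p=(r>0)&(h>.085)&(h<.122)&(rr>.128)&(rr<.155)&(abs(im[...,1]-im[...,2])<12)&(im.max(2)<235)&(im.min(2)>60)
    n,l,st,ce=cv2.connectedComponentsWithStats(p.astype(np.uint8))
    P=[(round(float(np.degrees(np.angle(np.exp(1j*th[l==k]).mean()))),1),int(st[k,4])) for k in range(1,n) if st[k,4]>=4]
    return np.round(A,1),round(float(ph%45),2),round(float(co),3),P
def shot():
    from station import ctrl,camera
    o=ctrl.get_obs();s=camera('scene');o2=ctrl.get_obs()
    print('t',o['time_s'],angle(s['img'],s['range_z'],s['intrinsics'],s['view']));print('ee',o2['time_s'],np.round(o2['ee_pos'],4),'F',np.round(o2['force'],1))
    return s
E
python3 - <<'E'
from ang import *
z=np.load('v0.npz')
for p in 'ts':print(p,angle(*[z[p+k] for k in 'irkv']))
z=np.load('s1.npz');print(angle(*[z[k] for k in 'irkv']))
z=np.load('t1.npz');print(angle(*[z[k] for k in 'irkv']))
from ang import shot;shot()
E
```

```text
t (array([-145.9]), 34.14, 1.0, [(-101.8, 8), (127.3, 4)])
s (array([  80.3,  171.4,   35.6, -143.4,   -9.5]), 35.88, 0.997, [(34.9, 7), (-143.2, 5), (-9.7, 5), (-9.7, 6), (-97.8, 36), (-53.0, 6)])
(array([ 160.2,   69.3, -154.5,   24.6, -109.4,  -20.6]), 24.95, 0.997, [(-154.4, 7), (24.4, 7), (-110.4, 4), (-20.2, 12), (-64.9, 36)])
(array([-114.9, -159.5]), 20.32, 0.999, [(-69.9, 10)])
t 5.375 (array([  71.6,  163.2, -152.3,   26.8, -107.1,  -18.3]), 27.31, 0.996, [(26.4, 10), (-106.9, 4), (-62.8, 35)])
ee 5.425 [ 0.6407 -0.046   0.1665] F [-0.8 -0.6  1.5]
```

```bash
python3 plan.py .6418 -.0474 '.3 .4 .4 .4 .4 .4 .4 .4 .4 .4'
```

```text
-1 -0.5 -0.49 0 0 0 0; -1 -0.85 -0.37 0 0 0 0; -1 -0.93 -0.02 0 0 0 0; -1 -0.86 0.34 0 0 0 0; -1 -0.66 0.66 0 0 0 0; -1 -0.36 0.86 0 0 0 0; -1 0.01 0.93 0 0 0 0; -1 0.37 0.85 0 0 0 0; -1 0.68 0.64 0 0 0 0; -1 0.87 0.33 0 0 0 0
end [ 0.5749 -0.1593] ang 260.8 used [0.3, 0.4, 0.4, 0.4, 0.4, 0.4, 0.4, 0.4, 0.4, 0.4] sum 3.9
```

```bash
python3 -m inch '-1 -0.5 -0.49 0 0 0 0; -1 -0.85 -0.37 0 0 0 0; -1 -0.93 -0.02 0 0 0 0; -1 -0.86 0.34 0 0 0 0; -1 -0.66 0.66 0 0 0 0; -1 -0.36 0.86 0 0 0 0; -1 0.01 0.93 0 0 0 0; -1 0.37 0.85 0 0 0 0; -1 0.68 0.64 0 0 0 0; -1 0.87 0.33 0 0 0 0' 20; python3 -c "
from ang import shot
shot();shot()"; python3 plan.py .5749 -.1593 '.3 .4 .4 .4 .4 .4 .4 .4 .4 .4'
```

```text
time_s: 6.68
ee_pos: [0.5749, -0.1599, 0.1665]
eef_rot: [-3.141, -0.0, -0.001]
force: [0.7, 15.6, 5.4]
grip_width: 0.0236
grip_force: 20.0
t 6.675 (array([  78.4,  169.2, -145.9,  -11.9, -100.5]), 33.88, 0.997, [(32.5, 35), (-11.6, 11), (-101.7, 6), (-55.8, 4)])
ee 6.725 [ 0.5774 -0.1598  0.1666] F [ 4.3 -0.7  4.6]
t 6.725 (array([  83.1,  174.5, -140.9,   -6.5,  -95.6,  -51.9]), 38.79, 0.997, [(37.5, 31), (-6.3, 9), (-50.6, 8), (-96.8, 6)])
ee 6.775 [ 0.5764 -0.1596  0.1666] F [ 2.1 -0.9  5.6]
-1 0.7 0.01 0 0 0 0; -1 0.88 -0.31 0 0 0 0; -1 0.68 -0.63 0 0 0 0; -1 0.39 -0.85 0 0 0 0; -1 0.03 -0.93 0 0 0 0; -1 -0.34 -0.86 0 0 0 0; -1 -0.65 -0.67 0 0 0 0; -1 -0.85 -0.36 0 0 0 0; -1 -0.93 0 0 0 0 0; -1 -0.86 0.36 0 0 0 0
end [ 0.5464 -0.0321] ang 124.4 used [0.3, 0.4, 0.4, 0.4, 0.4, 0.4, 0.4, 0.4, 0.4, 0.4] sum 3.9
```

```bash
cat > sim.py <<'E'
import numpy as np
from scipy.optimize import least_squares
# crank log: (t_start, list of dtheta)
LOG=[(4.03,[.06,.12,.18,.22,.25,.28,.3,.3,.3,.3]),(5.425,[.3]+[.4]*9)]
MEAS=[(4.03,-99.1),(5.325,-65.05),(5.375,-62.69),(6.675,33.88),(6.725,38.79)]
def crank_w(log,t,lag=.02):
    for t0,ds in log:
        k=int((t-lag-t0)//.125)
        if 0<=k<len(ds): return ds[k]/.125
    return 0.
def sim(I,D,log,t0,t1,th,w,dt=.005,c=.06,v=.01):
    T=np.arange(t0,t1-1e-9,dt);out=[]
    for t in T:
        out.append((t,th,w));tq=c*(crank_w(log,t)-w)-v*w
        if w==0 and abs(tq)<=D: continue
        s=np.sign(w) if w else np.sign(tq);w2=w+dt*(tq-D*s)/I
        if w*w2<0:w2=0
        th+=dt*(w+w2)/2;w=w2
    out.append((t1,th,w));return np.array(out)
def fit(log=LOG,meas=MEAS):
    def f(p):
        o=sim(p[0],p[1],log,meas[0][0],meas[-1][0]+.01,np.radians(meas[0][1]),0.)
        return np.r_[[np.degrees(np.interp(t,o[:,0],o[:,1]))-a for t,a in meas],(p[0]-.051)/.01]
    r=least_squares(f,[.051,.08],diff_step=.01,bounds=([.035,.03],[.07,.16]));o=sim(*r.x,log,meas[0][0],meas[-1][0]+.05,np.radians(meas[0][1]),0.)
    return r.x,f(r.x).round(2),o
if __name__=='__main__':
    p,e,o=fit();print('I,D',p,'res',e,'end',o[-1]);print('crank need',2.094+(p[1]+.0209)/.06)
E
python3 sim.py
```

```text
I,D [0.035     0.0551887] res [ 0.   -2.   -1.92  0.58  0.8  -1.6 ] end [6.775      0.76986621 1.45933067]
crank need 3.362145050153961
```

```bash
python3 -m inch '-1 0.7 0.01 0 0 0 0; -1 0.88 -0.31 0 0 0 0; -1 0.68 -0.63 0 0 0 0; -1 0.39 -0.85 0 0 0 0; -1 0.03 -0.93 0 0 0 0; -1 -0.34 -0.86 0 0 0 0; -1 -0.65 -0.67 0 0 0 0; -1 -0.85 -0.36 0 0 0 0; -1 -0.93 0 0 0 0 0; -1 -0.86 0.36 0 0 0 0' 20; python3 -c "
from ang import shot
shot()"; python3 plan.py .5464 -.0321 '.4 .4 .4 .4 .4 .4 .4 .4 .4 .4'
```

```text
time_s: 8.02
ee_pos: [0.5456, -0.032, 0.1666]
eef_rot: [3.141, -0.002, 0.0]
force: [12.1, -15.6, -2.3]
grip_width: 0.0236
grip_force: 20.0
t 8.025 (array([  78.9,   33.9, -145.1,  -11.2, -100.1]), 34.3, 0.997, [(170.3, 30), (-9.3, 7), (-101.1, 6), (-55.8, 6)])
ee 8.075 [ 0.5438 -0.0338  0.1667] F [-0.5 -6.1 -1.3]
-1 -0.65 0.67 0 0 0 0; -1 -0.34 0.86 0 0 0 0; -1 0.03 0.93 0 0 0 0; -1 0.39 0.85 0 0 0 0; -1 0.68 0.62 0 0 0 0; -1 0.88 0.32 0 0 0 0; -1 0.93 -0.06 0 0 0 0; -1 0.83 -0.41 0 0 0 0; -1 0.61 -0.7 0 0 0 0; -1 0.29 -0.89 0 0 0 0
end [ 0.6559 -0.0978] ang 353.6 used [0.4, 0.4, 0.4, 0.4, 0.4, 0.4, 0.4, 0.4, 0.4, 0.4] sum 4.0
```

```bash
sed -i "s/,(5.425,\[.3\]+\[.4\]\*9)\]/,(5.425,[.3]+[.4]*9),(6.775,[.3]+[.4]*9)]/; s/,(6.725,38.79)\]/,(6.725,38.79),(8.025,169.3)]/" sim.py; python3 sim.py;  python3 plan.py .5464 -.0321 '.42 .42 .42 .42 .42 .42 .42 .42 .42 .42'
```

```text
I,D [0.04369902 0.04836077] res [ 0.   -2.49 -2.33  1.    1.29 -0.4  -0.73] end [8.075      3.04410836 1.84894974]
crank need 3.2483461748002167
-1 -0.67 0.71 0 0 0 0; -1 -0.33 0.91 0 0 0 0; -1 0.08 0.98 0 0 0 0; -1 0.46 0.85 0 0 0 0; -1 0.78 0.6 0 0 0 0; -1 0.95 0.22 0 0 0 0; -1 0.96 -0.18 0 0 0 0; -1 0.8 -0.56 0 0 0 0; -1 0.5 -0.84 0 0 0 0; -1 0.12 -0.96 0 0 0 0
end [ 0.6559 -0.084 ] ang 365.0 used [0.42, 0.42, 0.42, 0.42, 0.42, 0.42, 0.42, 0.42, 0.42, 0.42] sum 4.2
```

```bash
python3 -m inch '-1 -0.67 0.71 0 0 0 0; -1 -0.33 0.91 0 0 0 0; -1 0.08 0.98 0 0 0 0; -1 0.46 0.85 0 0 0 0; -1 0.78 0.6 0 0 0 0; -1 0.95 0.22 0 0 0 0; -1 0.96 -0.18 0 0 0 0; -1 0.8 -0.56 0 0 0 0; -1 0.5 -0.84 0 0 0 0; -1 0.12 -0.96 0 0 0 0' 20; python3 -c "
from ang import shot
shot()"; python3 plan.py .6559 -.084 '.42 .42 .42 .42 .42 .42 .42 .42 .42 .42'; python3 plan.py .6559 -.084 '.41 .41 .41 .41 .41 .41 .41 .41 .41 .41'
```

```text
time_s: 9.32
ee_pos: [0.6559, -0.0833, 0.1666]
eef_rot: [3.142, 0.0, -0.001]
force: [-17.9, -2.3, 8.4]
grip_width: 0.0239
grip_force: 20.0
t 9.325 (array([ 141.8,   95.4,   50.6, -173.1, -128.2,    5.7,  -83.1]), 6.32, 0.996, [(51.2, 4), (5.6, 6), (-128.8, 6), (-39.0, 41)])
ee 9.375 [ 0.6552 -0.0798  0.1666] F [-9.9  3.5  9.3]
-1 -0.28 -0.93 0 0 0 0; -1 -0.64 -0.74 0 0 0 0; -1 -0.89 -0.41 0 0 0 0; -1 -0.97 -0.02 0 0 0 0; -1 -0.9 0.39 0 0 0 0; -1 -0.66 0.72 0 0 0 0; -1 -0.31 0.92 0 0 0 0; -1 0.09 0.97 0 0 0 0; -1 0.48 0.85 0 0 0 0; -1 0.78 0.58 0 0 0 0
end [ 0.5569 -0.1539] ang 245.5 used [0.42, 0.42, 0.42, 0.42, 0.42, 0.42, 0.42, 0.42, 0.42, 0.42] sum 4.2
-1 -0.27 -0.91 0 0 0 0; -1 -0.62 -0.73 0 0 0 0; -1 -0.85 -0.42 0 0 0 0; -1 -0.95 -0.05 0 0 0 0; -1 -0.89 0.33 0 0 0 0; -1 -0.69 0.67 0 0 0 0; -1 -0.36 0.88 0 0 0 0; -1 0.02 0.95 0 0 0 0; -1 0.39 0.87 0 0 0 0; -1 0.71 0.63 0 0 0 0
end [ 0.5506 -0.1506] ang 239.8 used [0.41, 0.41, 0.41, 0.41, 0.41, 0.41, 0.41, 0.41, 0.41, 0.41] sum 4.1
```

```bash
python3 -m inch '-1 -0.27 -0.91 0 0 0 0; -1 -0.62 -0.73 0 0 0 0; -1 -0.85 -0.42 0 0 0 0; -1 -0.95 -0.05 0 0 0 0; -1 -0.89 0.33 0 0 0 0; -1 -0.69 0.67 0 0 0 0; -1 -0.36 0.88 0 0 0 0; -1 0.02 0.95 0 0 0 0; -1 0.39 0.87 0 0 0 0; -1 0.71 0.63 0 0 0 0' 20
sed -i "s/,(6.775,\[.3\]+\[.4\]\*9)\]/,(6.775,[.3]+[.4]*9),(8.075,[.42]*10),(9.375,[.41]*60)]/; s/,(8.025,169.3)\]/,(8.025,169.3),(9.325,321.3)]/" sim.py; python3 sim.py
python3 - <<'E'
import io,contextlib
from plan import plan
x,y=.5506,-.1506
for i in range(6):
    f=io.StringIO()
    with contextlib.redirect_stdout(f): plan(x,y,[.41]*10)
    s=f.getvalue();print(s);e=s.split('end [')[1].split(']')[0].split();x,y=map(float,e)
E
```

```text
time_s: 10.62
ee_pos: [0.5502, -0.1516, 0.1667]
eef_rot: [-3.141, -0.0, -0.001]
force: [7.2, 14.0, 2.1]
grip_width: 0.0236
grip_force: 20.0
I,D [0.04739519 0.04576573] res [ 0.   -2.8  -2.63  0.71  1.01  1.04 -0.71 -0.36] end [9.375      5.70187801 2.05509754]
crank need 3.2050954497558903
-1 0.9 0.3 0 0 0 0; -1 0.95 -0.08 0 0 0 0; -1 0.84 -0.45 0 0 0 0; -1 0.59 -0.75 0 0 0 0; -1 0.24 -0.92 0 0 0 0; -1 -0.15 -0.95 0 0 0 0; -1 -0.51 -0.8 0 0 0 0; -1 -0.79 -0.53 0 0 0 0; -1 -0.94 -0.18 0 0 0 0; -1 -0.92 0.21 0 0 0 0
end [ 0.5569 -0.0261] ang 114.6 used [0.41, 0.41, 0.41, 0.41, 0.41, 0.41, 0.41, 0.41, 0.41, 0.41] sum 4.1

-1 -0.77 0.56 0 0 0 0; -1 -0.48 0.83 0 0 0 0; -1 -0.11 0.94 0 0 0 0; -1 0.27 0.91 0 0 0 0; -1 0.62 0.73 0 0 0 0; -1 0.85 0.42 0 0 0 0; -1 0.95 0.05 0 0 0 0; -1 0.89 -0.33 0 0 0 0; -1 0.69 -0.67 0 0 0 0; -1 0.36 -0.88 0 0 0 0
end [ 0.655  -0.1029] ang 349.4 used [0.41, 0.41, 0.41, 0.41, 0.41, 0.41, 0.41, 0.41, 0.41, 0.41] sum 4.1

-1 -0.02 -0.95 0 0 0 0; -1 -0.4 -0.87 0 0 0 0; -1 -0.71 -0.63 0 0 0 0; -1 -0.9 -0.3 0 0 0 0; -1 -0.95 0.08 0 0 0 0; -1 -0.84 0.46 0 0 0 0; -1
[... 497 characters left out ...]
0.41, 0.41, 0.41, 0.41] sum 4.1

-1 -0.89 0.34 0 0 0 0; -1 -0.68 0.66 0 0 0 0; -1 -0.36 0.89 0 0 0 0; -1 0.02 0.95 0 0 0 0; -1 0.4 0.86 0 0 0 0; -1 0.71 0.64 0 0 0 0; -1 0.91 0.3 0 0 0 0; -1 0.95 -0.09 0 0 0 0; -1 0.83 -0.46 0 0 0 0; -1 0.58 -0.75 0 0 0 0
end [ 0.649  -0.1209] ang 334.0 used [0.41, 0.41, 0.41, 0.41, 0.41, 0.41, 0.41, 0.41, 0.41, 0.41] sum 4.1

-1 0.24 -0.92 0 0 0 0; -1 -0.15 -0.94 0 0 0 0; -1 -0.52 -0.81 0 0 0 0; -1 -0.79 -0.53 0 0 0 0; -1 -0.93 -0.17 0 0 0 0; -1 -0.93 0.22 0 0 0 0; -1 -0.77 0.56 0 0 0 0; -1 -0.47 0.83 0 0 0 0; -1 -0.11 0.95 0 0 0 0; -1 0.28 0.91 0 0 0 0
end [ 0.5245 -0.1239] ang 208.8 used [0.41, 0.41, 0.41, 0.41, 0.41, 0.41, 0.41, 0.41, 0.41, 0.41] sum 4.1
```

```bash
python3 -m inch '-1 0.9 0.3 0 0 0 0; -1 0.95 -0.08 0 0 0 0; -1 0.84 -0.45 0 0 0 0; -1 0.59 -0.75 0 0 0 0; -1 0.24 -0.92 0 0 0 0; -1 -0.15 -0.95 0 0 0 0; -1 -0.51 -0.8 0 0 0 0; -1 -0.79 -0.53 0 0 0 0; -1 -0.94 -0.18 0 0 0 0; -1 -0.92 0.21 0 0 0 0'; python3 -m inch '-1 -0.77 0.56 0 0 0 0; -1 -0.48 0.83 0 0 0 0; -1 -0.11 0.94 0 0 0 0; -1 0.27 0.91 0 0 0 0; -1 0.62 0.73 0 0 0 0; -1 0.85 0.42 0 0 0 0; -1 0.95 0.05 0 0 0 0; -1 0.89 -0.33 0 0 0 0; -1 0.69 -0.67 0 0 0 0; -1 0.36 -0.88 0 0 0 0'; python3 -c "
from ang import shot
shot()"
```

```text
time_s: 11.88
ee_pos: [0.556, -0.0259, 0.1667]
eef_rot: [3.141, -0.002, 0.0]
force: [8.3, -16.9, 0.2]
grip_width: 0.0235
grip_force: 20.0
time_s: 13.12
ee_pos: [0.655, -0.1021, 0.1666]
eef_rot: [-3.141, 0.001, -0.001]
force: [-18.8, 2.0, 9.6]
grip_width: 0.0235
grip_force: 20.0
t 13.125 (array([ 163.9,   27.8, -151.2,  -17.2, -106.2]), 28.43, 0.997, [(72.3, 36), (27.9, 7), (-16.4, 12), (-107.0, 11), (-61.8, 11)])
ee 13.175 [ 0.6551 -0.0986  0.1666] F [-6.6  6.3  9.3]
```

```bash
python3 - <<'E'
import io,contextlib
from plan import plan
x,y=.655,-.1029
for i in range(4):
    f=io.StringIO()
    with contextlib.redirect_stdout(f): plan(x,y,[.40]*10)
    s=f.getvalue();print(s);e=s.split('end [')[1].split(']')[0].split();x,y=map(float,e)
E
```

```text
-1 -0.01 -0.93 0 0 0 0; -1 -0.38 -0.85 0 0 0 0; -1 -0.68 -0.64 0 0 0 0; -1 -0.87 -0.32 0 0 0 0; -1 -0.93 0.04 0 0 0 0; -1 -0.84 0.4 0 0 0 0; -1 -0.61 0.69 0 0 0 0; -1 -0.3 0.88 0 0 0 0; -1 0.07 0.93 0 0 0 0; -1 0.42 0.83 0 0 0 0
end [ 0.5311 -0.1338] ang 218.6 used [0.4, 0.4, 0.4, 0.4, 0.4, 0.4, 0.4, 0.4, 0.4, 0.4] sum 4.0

-1 0.71 0.6 0 0 0 0; -1 0.89 0.27 0 0 0 0; -1 0.93 -0.1 0 0 0 0; -1 0.81 -0.44 0 0 0 0; -1 0.58 -0.73 0 0 0 0; -1 0.24 -0.9 0 0 0 0; -1 -0.12 -0.92 0 0 0 0; -1 -0.47 -0.8 0 0 0 0; -1 -0.75 -0.56 0 0 0 0; -1 -0.9 -0.22 0 0 0 0
end [ 0.5887 -0.0198] ang 87.8 used [0.4, 0.4, 0.4, 0.4, 0.4, 0.4, 0.4, 0.4, 0.4, 0.4] sum 4.0

-1 -0.92 0.15 0 0 0 0; -1 -0.78 0.5 0 0 0 0; -1 -0.54 0.76 0 0 0 0; -1 -0.19 0.91 0 0 0 0; -1 0.18 0.91 0 0 0 0; -1 0.51 0.77 0 0 0 0; -1 0.78 0.51 0 0 0 0; -1 0.92 0.17 0 0 0 0; -1 0.9 -0.2 0 0 0 0; -1 0.76 -0.54 0 0 0 0
end [ 0.6373 -0.138 ] ang 317.0 used [0.4, 0.4, 0.4, 0.4, 0.4, 0.4, 0.4, 0.4, 0.4, 0.4] sum 4.0

-1 0.49 -0.79 0 0 0 0; -1 0.14 -0.92 0 0 0 0; -1 -0.23 -0.9 0 0 0 0; -1 -0.56 -0.74 0 0 0 0; -1 -0.81 -0.47 0 0 0 0; -1 -0.92 -0.11 0 0 0 0; -1 -0.89 0.25 0 0 0 0; -1 -0.73 0.58 0 0 0 0; -1 -0.44 0.82 0 0 0 0; -1 -0.09 0.93 0 0 0 0
end [ 0.5161 -0.0975] ang 186.1 used [0.4, 0.4, 0.4, 0.4, 0.4, 0.4, 0.4, 0.4, 0.4, 0.4] sum 4.0
```

```bash
python3 -m inch '-1 -0.01 -0.93 0 0 0 0; -1 -0.38 -0.85 0 0 0 0; -1 -0.68 -0.64 0 0 0 0; -1 -0.87 -0.32 0 0 0 0; -1 -0.93 0.04 0 0 0 0; -1 -0.84 0.4 0 0 0 0; -1 -0.61 0.69 0 0 0 0; -1 -0.3 0.88 0 0 0 0; -1 0.07 0.93 0 0 0 0; -1 0.42 0.83 0 0 0 0'; python3 -m inch '-1 0.71 0.6 0 0 0 0; -1 0.89 0.27 0 0 0 0; -1 0.93 -0.1 0 0 0 0; -1 0.81 -0.44 0 0 0 0; -1 0.58 -0.73 0 0 0 0; -1 0.24 -0.9 0 0 0 0; -1 -0.12 -0.92 0 0 0 0; -1 -0.47 -0.8 0 0 0 0; -1 -0.75 -0.56 0 0 0 0; -1 -0.9 -0.22 0 0 0 0'; python3 -m inch '-1 -0.92 0.15 0 0 0 0; -1 -0.78 0.5 0 0 0 0; -1 -0.54 0.76 0 0 0 0; -1 -0.19 0.91 0 0 0 0; -1 0.18 0.91 0 0 0 0; -1 0.51 0.77 0 0 0 0; -1 0.78 0.51 0 0 0 0; -1 0.92 0.17 0 0 0 0; -1 0.9 -0.2 0 0 0 0; -1 0.76 -0.54 0 0 0 0'; python3 -m inch '-1 0.49 -0.79 0 0 0 0; -1 0.14 -0.92 0 0 0 0; -1 -0.23 -0.9 0 0 0 0; -1 -0.56 -0.74 0 0 0 0; -1 -0.81 -0.47 0 0 0 0; -1 -0.92 -0.11 0 0 0 0; -1 -0.89 0.25 0 0 0 0; -1 -0.73 0.58 0 0 0 0; -1 -0.44 0.82 0 0 0 0; -1 -0.09 0.93 0 0 0 0'; python3 -c "
from ang import shot
shot()"
```

```text
time_s: 14.42
ee_pos: [0.5303, -0.1346, 0.1667]
eef_rot: [-3.142, 0.0, -0.001]
force: [10.6, 9.8, -1.6]
grip_width: 0.0232
grip_force: 20.0
time_s: 15.68
ee_pos: [0.5878, -0.0196, 0.1666]
eef_rot: [3.14, -0.001, 0.0]
force: [0.6, -19.0, 4.7]
grip_width: 0.0239
grip_force: 20.0
time_s: 16.92
ee_pos: [0.6375, -0.1375, 0.1666]
eef_rot: [-3.141, 0.0, -0.001]
force: [-14.2, 10.8, 10.2]
grip_width: 0.0234
grip_force: 20.0
time_s: 18.18
ee_pos: [0.5149, -0.0976, 0.1668]
eef_rot: [-3.141, 0.0, 0.0]
force: [11.7, 2.5, -4.0]
grip_width: 0.0239
grip_force: 20.0
t 18.175 (array([ 103.4,   58.5, -165.6,   13.7, -120.4,  -75.4]), 14.02, 0.997, [(14.8, 8), (-120.4, 9), (-31.4, 35), (-76.3, 4), (-76.7, 4)])
ee 18.225 [ 0.5157 -0.1004  0.1668] F [-0.3 -3.9  0.3]
```

```bash
python3 - <<'E'
from ang import *
z=np.load('v0.npz')
for n in ('v0 t','v0 s','w'):
    if n=='w': q=np.load('w1.npz');im,r,K,V=[q[k] for k in 'irkv']
    else: im,r,K,V=[z[n[-1]+k] for k in 'irkv']
    C=cloud(r,K,V);x=C[...,0]-HUB[0];y=C[...,1]-HUB[1];m=(r>0)&(C[...,2]>.08)&(C[...,2]<.12)&(np.hypot(x,y)>.16)&(np.hypot(x,y)<.24)&(abs(np.arctan2(y,x))<.3)
    if m.sum(): print(n,m.sum(),[(round(a,2),round(float(np.degrees(np.arctan2(y[s].mean(),x[s].mean()))),2),s.sum()) for a in np.arange(.16,.24,.02) for s in [m&(np.hypot(x,y)>a)&(np.hypot(x,y)<a+.02)] if s.any()])
import io
from plan import plan
plan(.5161,-.0975,[.3]+[.25]*9)
from sim import sim
o=sim(.0474,.045,[(18.225,[.3]+[.25]*9)],18.175,19.475,np.radians(-31),2.12);print(np.degrees(o[-1,1]),o[-1,2])
E
```

```text
v0 t 76 [(np.float64(0.16), -0.35, np.int64(11)), (np.float64(0.18), -0.36, np.int64(21)), (np.float64(0.2), -0.31, np.int64(33)), (np.float64(0.22), -0.45, np.int64(11))]
v0 s 136 [(np.float64(0.16), -0.82, np.int64(9)), (np.float64(0.18), -0.95, np.int64(32)), (np.float64(0.2), -1.44, np.int64(45)), (np.float64(0.22), -1.57, np.int64(50))]
-1 0.18 0.68 0 0 0 0; -1 0.3 0.5 0 0 0 0; -1 0.41 0.41 0 0 0 0; -1 0.5 0.3 0 0 0 0; -1 0.56 0.17 0 0 0 0; -1 0.58 0.02 0 0 0 0; -1 0.57 -0.12 0 0 0 0; -1 0.52 -0.26 0 0 0 0; -1 0.45 -0.38 0 0 0 0; -1 0.33 -0.48 0 0 0 0
end [ 0.6481 -0.1227] ang -27.8 used [0.3, 0.25, 0.25, 0.25, 0.25, 0.25, 0.25, 0.25, 0.25, 0.25] sum 2.55
79.21985132542056 1.2060994924699695
```

```bash
python3 -m inch '-1 0.18 0.68 0 0 0 0; -1 0.3 0.5 0 0 0 0; -1 0.41 0.41 0 0 0 0; -1 0.5 0.3 0 0 0 0; -1 0.56 0.17 0 0 0 0; -1 0.58 0.02 0 0 0 0; -1 0.57 -0.12 0 0 0 0; -1 0.52 -0.26 0 0 0 0; -1 0.45 -0.38 0 0 0 0; -1 0.33 -0.48 0 0 0 0'; python3 -c "
from ang import shot
shot();shot()"; python3 - <<'E'
from plan import plan
plan(.6481,-.1227,[.25]*10)
E
```

```text
time_s: 19.48
ee_pos: [0.6481, -0.1216, 0.1667]
eef_rot: [-3.14, 0.001, -0.0]
force: [-13.7, 5.2, 9.5]
grip_width: 0.0238
grip_force: 20.0
t 19.475 (array([-178.8,   45.2, -133.5,    0.6,  -88.4,  -44.8]), 0.9, 0.997, [(88.6, 8), (44.9, 5), (-134.1, 4), (1.0, 4), (0.5, 9), (-88.6, 5), (-43.1, 4)])
ee 19.525 [ 0.6488 -0.1198  0.1667] F [-5.7  5.1  8.8]
t 19.525 (array([ 139.9, -174.7,   49.2, -129.8,    4.2,  -84.7,  -41.1]), 4.73, 0.997, [(48.0, 4), (-131.2, 7), (4.8, 11), (-85.4, 6), (-39.9, 7), (-86.1, 4)])
ee 19.575 [ 0.6484 -0.1205  0.1667] F [-5.8  4.8  8.9]
-1 0.21 -0.55 0 0 0 0; -1 0.06 -0.58 0 0 0 0; -1 -0.08 -0.57 0 0 0 0; -1 -0.22 -0.54 0 0 0 0; -1 -0.35 -0.47 0 0 0 0; -1 -0.46 -0.37 0 0 0 0; -1 -0.53 -0.24 0 0 0 0; -1 -0.57 -0.11 0 0 0 0; -1 -0.58 0.04 0 0 0 0; -1 -0.56 0.19 0 0 0 0
end [ 0.5557 -0.0267] ang 115.5 used [0.25, 0.25, 0.25, 0.25, 0.25, 0.25, 0.25, 0.25, 0.25, 0.25] sum 2.5
```

```bash
python3 -m inch '-1 0.21 -0.55 0 0 0 0; -1 0.06 -0.58 0 0 0 0; -1 -0.08 -0.57 0 0 0 0; -1 -0.22 -0.54 0 0 0 0; -1 -0.35 -0.47 0 0 0 0; -1 -0.46 -0.37 0 0 0 0; -1 -0.53 -0.24 0 0 0 0; -1 -0.57 -0.11 0 0 0 0; -1 -0.58 0.04 0 0 0 0; -1 -0.56 0.19 0 0 0 0'; python3 -c "
from ang import shot
shot()"; cat > fit2.py <<'E'
from sim import *
LOG=[(9.375,[.41]*30),(13.175,[.4]*40),(18.225,[.3]+[.25]*9),(19.575,[.25]*10)]
MEAS=[(9.325,321.3),(13.125,793.4),(18.175,1409.0),(19.475,1530.9),(19.525,1534.7)]
def fit2(log,meas):
    def f(p):
        o=sim(p[0],p[1],log,meas[0][0],meas[-1][0]+.01,np.radians(meas[0][1]),p[2])
        return [np.degrees(np.interp(t,o[:,0],o[:,1]))-a for t,a in meas]+[(p[0]-.05)/.01]
    r=least_squares(f,[.05,.045,2.1],diff_step=.01,bounds=([.038,.03,1.5],[.067,.15,2.4]))
    o=sim(*r.x[:2],log,meas[0][0],meas[-1][0]+.05,np.radians(meas[0][1]),r.x[2])
    print(r.x.round(4),np.round(f(r.x),2),'now',o[-1,0],np.degrees(o[-1,1])%360,o[-1,2]);return r.x,o[-1]
E
python3 -c "
from plan import plan
plan(.5557,-.0267,[.25]*10)"
```

```text
time_s: 20.82
ee_pos: [0.5555, -0.0265, 0.1668]
eef_rot: [-3.141, -0.001, 0.0]
force: [2.6, -5.8, 4.1]
grip_width: 0.0238
grip_force: 20.0
t 20.825 (array([  86.2,   41.4, -138. ,   -3.6,  -92.5,  -49. ]), 41.59, 0.997, [(177.5, 34), (41.8, 4), (-138.0, 10), (-2.8, 5), (-3.2, 6), (-47.9, 7), (-93.6, 7)])
ee 20.875 [ 0.5543 -0.0273  0.1668] F [-0.7 -1.1  3.4]
-1 -0.49 0.31 0 0 0 0; -1 -0.4 0.43 0 0 0 0; -1 -0.28 0.51 0 0 0 0; -1 -0.14 0.57 0 0 0 0; -1 0 0.58 0 0 0 0; -1 0.14 0.57 0 0 0 0; -1 0.28 0.51 0 0 0 0; -1 0.4 0.43 0 0 0 0; -1 0.49 0.31 0 0 0 0; -1 0.56 0.19 0 0 0 0
end [ 0.5725 -0.159 ] ang 258.8 used [0.25, 0.25, 0.25, 0.25, 0.25, 0.25, 0.25, 0.25, 0.25, 0.25] sum 2.5
```

```bash
python3 - <<'E'
from fit2 import *
MEAS.append((20.825,1616.6))
p,e=fit2(LOG,MEAS)
for ds in ([.25]*10,[.25]*8+[.2]*2,[.25]*10+[.2]*3):
    o=sim(p[0],p[1],[(20.875,ds)],20.875,25,e[1],e[2]);k=np.argmin(abs(o[:,0]-22.125));print(ds,np.degrees(o[k,1])%360,o[k,2],'final',np.degrees(o[-1,1])-1440)
E
```

```text
[0.0581 0.0418 2.2375] [ 0.   -0.04  0.63 -0.49 -0.56  0.45  0.81] now 20.875 180.19366043666878 1.0530689608447708
[0.25, 0.25, 0.25, 0.25, 0.25, 0.25, 0.25, 0.25, 0.25, 0.25] 255.93678228965973 1.0915323527037268 final 279.831684379516
[0.25, 0.25, 0.25, 0.25, 0.25, 0.25, 0.25, 0.25, 0.2, 0.2] 255.3864765472565 1.0098554134486684 final 276.45947234055757
[0.25, 0.25, 0.25, 0.25, 0.25, 0.25, 0.25, 0.25, 0.25, 0.25, 0.2, 0.2, 0.2] 255.93678228965973 1.0915323527037268 final 298.4815703557706
```

```bash
python3 -m inch '-1 -0.49 0.31 0 0 0 0; -1 -0.4 0.43 0 0 0 0; -1 -0.28 0.51 0 0 0 0; -1 -0.14 0.57 0 0 0 0; -1 0 0.58 0 0 0 0; -1 0.14 0.57 0 0 0 0; -1 0.28 0.51 0 0 0 0; -1 0.4 0.43 0 0 0 0; -1 0.49 0.31 0 0 0 0; -1 0.56 0.19 0 0 0 0'; python3 -c "
from ang import shot
shot()"
```

```text
time_s: 22.12
ee_pos: [0.5732, -0.1595, 0.1667]
eef_rot: [-3.141, -0.001, -0.001]
force: [-0.9, 8.7, 6.9]
grip_width: 0.0236
grip_force: 20.0
t 22.125 (array([  76.2,  167.4,   31.4, -147.8,  -13.6]), 31.73, 0.998, [(31.3, 8), (-102.2, 40), (-13.4, 6)])
ee 22.175 [ 0.5748 -0.1595  0.1667] F [1.9 1.2 7.4]
```

```bash
python3 - <<'E'
from fit2 import *
MEAS.append((20.825,1616.6));LOG.append((20.875,[.25]*10));MEAS.append((22.125,1696.7))
p,e=fit2(LOG,MEAS)
for ds in ([.25]*10,[.25]*7+[.2]*3,[.25]*6+[.2]*4+[.15]*2,[.25]*6+[.2]*4+[.15]*4,[.25]*6+[.2]*4+[.15]*6):
    o=sim(p[0],p[1],[(22.175,ds)],22.175,28,e[1],e[2]);k=np.argmin(abs(o[:,0]-23.425));print(len(ds),sum(ds),np.degrees(o[k,1])-1800,o[k,2],'final',np.degrees(o[-1,1])-1800)
from plan import plan
plan(.5725,-.159,[.25]*6+[.2]*4)
E
```

```text
[0.0583 0.0418 2.2364] [ 0.   -0.08  0.6  -0.42 -0.49  0.61 -0.21  0.83] now 22.175 259.5774490692106 1.0344661158143842
10 2.5 -25.370417042159715 1.087285762632043 final -1.5119869309801288
10 2.35 -26.63547308371426 0.9693741182268307 final -6.696917311389825
12 2.6 -27.595335110593624 0.9379403713929912 final 0.11986688504885024
14 2.9 -27.595335110593624 0.9379403713929912 final 8.330544982940864
16 3.2 -27.595335110593624 0.9379403713929912 final 16.113045776167155
-1 0.58 0.04 0 0 0 0; -1 0.58 -0.11 0 0 0 0; -1 0.53 -0.24 0 0 0 0; -1 0.45 -0.37 0 0 0 0; -1 0.35 -0.47 0 0 0 0; -1 0.22 -0.54 0 0 0 0; -1 0.08 -0.46 0 0 0 0; -1 -0.02 -0.47 0 0 0 0; -1 -0.11 -0.45 0 0 0 0; -1 -0.2 -0.43 0 0 0 0
end [ 0.6463 -0.054 ] ang 30.7 used [0.25, 0.25, 0.25, 0.25, 0.25, 0.25, 0.2, 0.2, 0.2, 0.2] sum 2.3
```

```bash
python3 -m inch '-1 0.58 0.04 0 0 0 0; -1 0.58 -0.11 0 0 0 0; -1 0.53 -0.24 0 0 0 0; -1 0.45 -0.37 0 0 0 0; -1 0.35 -0.47 0 0 0 0; -1 0.22 -0.54 0 0 0 0; -1 0.08 -0.46 0 0 0 0; -1 -0.02 -0.47 0 0 0 0; -1 -0.11 -0.45 0 0 0 0; -1 -0.2 -0.43 0 0 0 0'; python3 -c "
from ang import shot
shot()"
```

```text
time_s: 23.42
ee_pos: [0.6457, -0.0545, 0.1667]
eef_rot: [3.14, 0.001, -0.001]
force: [-9.2, -6.3, 9.0]
grip_width: 0.0237
grip_force: 20.0
t 23.425 (array([ 107.7,  153.8,   62.6, -161.1,   17.5, -116.1]), 18.21, 0.996, [(-159.8, 4), (17.7, 10), (-116.5, 5), (-27.5, 44), (-72.3, 6), (-73.0, 4)])
ee 23.475 [ 0.645  -0.0533  0.1667] F [-11.3  -4.1   8.9]
```

```bash
python3 - <<'E'
from fit2 import *
MEAS+=[(20.825,1616.6),(22.125,1696.7),(23.425,1773.2)];LOG+=[(20.875,[.25]*10),(22.175,[.25]*6+[.2]*4)]
p,e=fit2(LOG,MEAS)
for ds in ([],[.12],[.15],[.15,.08],[.15,.1],[.15,.12],[.15]*2):
    o=sim(p[0],p[1],[(23.475,ds)],23.475,28,e[1],e[2]);print(ds,'final',np.degrees(o[-1,1])-1800)
from plan import plan
plan(.6463,-.054,[.15,.08]);plan(.6463,-.054,[.15,.12])
E
```

```text
[0.0584 0.0418 2.233 ] [ 0.   -0.18  0.6  -0.36 -0.43  0.72 -0.06 -0.29  0.84] now 23.475 335.5502138016168 0.8813730114926258
[] final -8.246019338265796
[0.12] final -4.882182952620951
[0.15] final -4.007615757665917
[0.15, 0.08] final -1.8579650823305656
[0.15, 0.1] final -1.3037894593126111
[0.15, 0.12] final -0.7430719483741086
[0.15, 0.15] final 0.10929787876057162
-1 -0.2 -0.29 0 0 0 0; -1 -0.13 -0.14 0 0 0 0
end [ 0.6364 -0.0411] ang 44.0 used [0.15, 0.08] sum 0.23
-1 -0.2 -0.29 0 0 0 0; -1 -0.19 -0.2 0 0 0 0
end [ 0.6346 -0.0393] ang 46.3 used [0.15, 0.12] sum 0.27
```

```bash
python3 -m inch '-1 -0.2 -0.29 0 0 0 0; -1 -0.13 -0.14 0 0 0 0; -1 0 0 0 0 0 0; -1 0 0 0 0 0 0; -1 0 0 0 0 0 0; -1 0 0 0 0 0 0; -1 0 0 0 0 0 0; -1 0 0 0 0 0 0; -1 0 0 0 0 0 0; -1 0 0 0 0 0 0'; python3 -c "
from ang import shot
shot();s=shot()
import cv2
cv2.imwrite('pics/end1.png',cv2.resize(s['img'][170:290,180:340],None,fx=4,fy=4))"
```

```text
time_s: 24.72
ee_pos: [0.6362, -0.0421, 0.1667]
eef_rot: [3.14, 0.001, -0.001]
force: [-4.6, -5.3, 7.7]
grip_width: 0.0237
grip_force: 20.0
t 24.725 (array([ 132.3,  177.4,   41.4, -137.4,  -92.6,  -48.8]), 42.06, 0.997, [(-138.6, 10), (-4.1, 40), (-93.1, 6), (-48.5, 8)])
ee 24.775 [ 0.6362 -0.0421  0.1667] F [-4.7 -5.2  7.4]
t 24.775 (array([ 177.4,   41.5, -137.5,  -92.4,  -48.8]), 42.03, 0.997, [(-137.5, 9), (-4.2, 41), (-48.2, 4), (-93.3, 5)])
ee 24.825 [ 0.6362 -0.0421  0.1667] F [-5.4 -5.4  6.6]
```

View pics/end1.png

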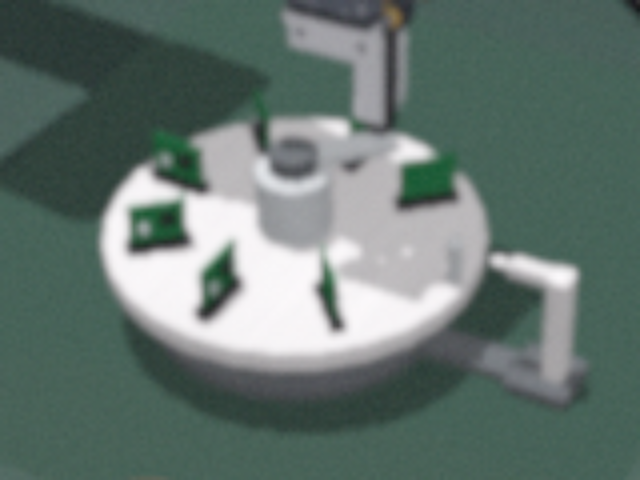

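The crop shows the plate stopped, with the pin at (455,263) just short of the pointer line (tip at (495,260)). By measurement it needs about +2.6°.

```bash
python3 - <<'E'
from sim import *
from plan import plan
for D in (.042,.05):
  for ds in ([.2],[.25],[.3],[.15]*2,[.2]*2,[.25]*2,[.15]*3):
    o=sim(.058,D,[(0,ds)],0,3,0.,0.);print(D,ds,np.degrees(o[-1,1]).round(2))
plan(.6364,-.0411,[.2,.2]);plan(.6364,-.0411,[.25,.25])
E
```

```text
0.042 [0.2] 0.87
0.042 [0.25] 1.5
0.042 [0.3] 2.25
0.042 [0.15, 0.15] 1.28
0.042 [0.2, 0.2] 2.83
0.042 [0.25, 0.25] 4.73
0.042 [0.15, 0.15, 0.15] 2.63
0.05 [0.2] 0.64
0.05 [0.25] 1.18
0.05 [0.3] 1.82
0.05 [0.15, 0.15] 0.82
0.05 [0.2, 0.2] 2.13
0.05 [0.25, 0.25] 3.79
0.05 [0.15, 0.15, 0.15] 1.72
-1 -0.36 -0.3 0 0 0 0; -1 -0.41 -0.22 0 0 0 0
end [ 0.6133 -0.0255] ang 67.1 used [0.2, 0.2] sum 0.4
-1 -0.46 -0.36 0 0 0 0; -1 -0.53 -0.25 0 0 0 0
end [ 0.6067 -0.0228] ang 72.8 used [0.25, 0.25] sum 0.5
```

```bash
python3 -m inch '-1 -0.36 -0.3 0 0 0 0; -1 -0.41 -0.22 0 0 0 0; -1 0 0 0 0 0 0; -1 0 0 0 0 0 0; -1 0 0 0 0 0 0; -1 0 0 0 0 0 0; -1 0 0 0 0 0 0'; python3 -c "
from ang import *
s=shot()
im,r,K,V=s['img'],s['range_z'],s['intrinsics'],s['view'];C=cloud(r,K,V)
x=C[...,0]-HUB[0];y=C[...,1]-HUB[1];h=C[...,2];rr=np.hypot(x,y)
for nm,m in (('pin',(rr>.13)&(rr<.15)),('tip',(rr>.16)&(rr<.185))):
    m=m&(h>.09)&(h<.122)&(abs(np.arctan2(y,x))<.15);v,u=np.where(m);print(nm,m.sum(),C[m].mean(0).round(4),u.mean(),v.mean(),np.degrees(np.arctan2(y[m],x[m])).mean())"
```

```text
time_s: 25.7
ee_pos: [0.6136, -0.0262, 0.1667]
eef_rot: [3.141, -0.001, -0.001]
force: [-1.2, -4.1, 6.8]
grip_width: 0.0236
grip_force: 20.0
t 25.7 (array([ 135.2, -179.9,   44.1, -134.9,  -89.7,  -45.8]), 44.84, 0.998, [(43.0, 4), (-135.5, 6), (-1.7, 39), (-45.2, 12), (-90.7, 7)])
ee 25.75 [ 0.6137 -0.0262  0.1668] F [-2.3 -3.9  6. ]
pin 33 [ 0.7274 -0.0944  0.1063] 294.42424242424244 231.36363636363637 -1.7718813350326519
tip 17 [ 0.7641 -0.0928  0.1038] 306.05882352941177 235.1764705882353 -0.8993465614521561
```

```bash
python3 -m inch '0.2 0 0 0 0 0 0; 0.2 0 0 0 0 0 0; 0.2 0 0 0 0 0 0; 0.2 0 0 0 0 0 0; 0.2 0 0 -0.3 0 0 0; 0.2 0 0 -0.8 0 0 0; 0.2 0 0 -1 0 0 0; 0.2 0 0 -1 0 0 0; 0.2 -0.6 0 -1 0 0 0; 0.2 -1 0 -0.5 0 0 0'; python3 -m inch '0.2 -1 0 0 0 0 0; 0.2 -1 0 0 0 0 0; 0.2 -1 0 0 0 0 0; 0.2 -1 0 0 0 0 0; 0.2 0 0 0 0 0 0; 0.2 0 0 0 0 0 0;0.2 0 0 0 0 0 0'; python3 -c "
from ang import *
s=shot();np.savez('f.npz',i=s['img'],r=s['range_z'])
from station import camera
t=camera('top');print(angle(t['img'],t['range_z'],t['intrinsics'],t['view']))
c=cv2.resize(t['img'][105:245,220:350],None,fx=3,fy=3);d=cv2.resize(s['img'][170:290,180:340],(373,280));d=cv2.copyMakeBorder(d,0,140,0,0,cv2.BORDER_CONSTANT)
cv2.imwrite('pics/end2.png',np.hstack([c,d]))"
```

```text
time_s: 27.0
ee_pos: [0.5649, -0.0257, 0.3064]
eef_rot: [3.141, -0.002, -0.0]
force: [-0.3, 0.7, 0.6]
grip_width: 0.0562
grip_force: 0.0
time_s: 27.88
ee_pos: [0.4456, -0.0257, 0.3044]
eef_rot: [-3.142, 0.0, -0.0]
force: [-0.4, -0.2, -0.0]
grip_width: 0.0562
grip_force: 0.0
t 27.875 (array([ 135.3,  180. ,   44. , -134.8,  -89.5,  -45.9]), 44.84, 0.997, [(-135.7, 6), (-1.7, 36), (-90.5, 8), (-45.7, 4), (-44.6, 5)])
ee 27.925 [ 0.4455 -0.0256  0.3042] F [-0.3  1.   0.7]
(array([ -92.5, -137.2]), 42.66, 1.0, [(0.3, 13)])
```

View pics/end2.png

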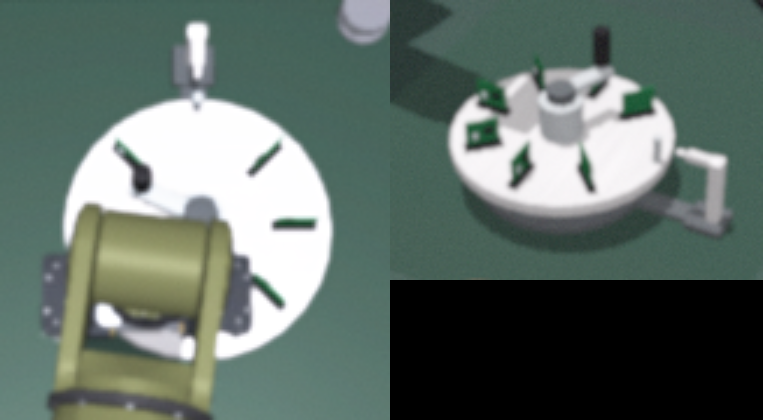

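The top view shows the pin at (197,98), directly under the pointer at (198,70), and the arm is clear of the handle. The plate is still.

```bash
python3 -c "
from station import ticket
print(ticket.hand_in())"
```

```text
the job is handed in; nothing more can be done
None
```

The job is handed in: by my camera measurements the plate averaged about 20.5 turns a minute for over 8 s, then stopped with the pin within about half a degree of the pointer, and the handle is released with the arm clear.

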